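Oil shot for the turned tubes

ROBOT

A 6-joint arm with a two-finger parallel gripper is mounted at the origin on the work surface. World frame = base frame: x ahead of the robot, y to its left, z up, the work surface at z = 0. Lengths are in m, angles in rad, forces in N, time in s.
With the tool pointing down it reaches from about 0.375 to 0.975 m from the base axis. Payload 3.8 kg.
Tool frame: the origin (TCP) lies midway between the tips of the shut fingers; the grasp point (between the pads) lies 19 mm behind it; z points along the fingers, y is the line along which they close (so a half turn about z gives the same grasp; the last joint's range is limited). The gripper opens to 88 mm and grips with 3 to 60 N. Pads are 18 mm wide; open, the fingers measure 123 mm over their backs; the gripper's body (75 mm by 187 mm) begins 45 mm behind the grasp point.
Start: joints at [-1.368, 0.264, 1.604, -0, 1.274, -0.037], TCP at [0.16, -0.656, 0.239] pointing down, gripper open.
Joint ranges: [-2.63, 2.63], [-0.94, 2.18], [0.31, 2.57], [-1.31, 4.45], [0, 2.66], [-2.55, 2.55]. Speed limits (rad/s): [2.57, 2.57, 3.14, 3.14, 3.14, 3.14].

INTERFACE

Orientations are given as a rotation vector (axis times angle).
In Python, from cell import manip, inverse_kinematics, cams, order gives the robot as it stands. Calls block until the motion is done:
- manip.move_pose(position, orientation): joint-space move of the TCP to a pose.
- manip.move_linear(position, rate=0.15, rot=None): straight line of the TCP; rot=None keeps the orientation; rate is the mean speed in m/s.
- manip.set_joints(angles): joint-space move.
- manip.set_gripper(opening, force=None): finger opening in m; force is the grip in N (None keeps the last); returns when the fingers have stopped.
- manip.dwell(seconds).
- inverse_kinematics(position, orientation): joint angles nearest the present ones, or None.
- manip.state(): the state.
- cams.capture(name): name is "side" or "top" or "wrist"; returns a dict with "image" (420x560x3 uint8, blue, green, red), "z_map" (420x560 float32, m along the optical axis (not along the pixel's ray), 0 where there is no reading), "intrinsics" (3x3 intrinsics, pixels), "position" and "orientation" of the camera in the world; the wrist camera has in their place "T_tool_cam" (4x4, takes a point from camera to tool coordinates, whose origin is the TCP and whose axes are the flange's). Camera axes: x right, y down, z forward; pixel columns grow to the right and rows downward; lengths in m; the calibration is good to about 2 mm. A picture is of the moment at which its call begins: read the wrist's pose just before it.
A pose or a line that the arm cannot do raises manip.IKError and nothing moves.
- order.close_job(): hands the job in; it is judged then, once.
The state is a dict: "clock": time; "joint_pos": joint angles; "joint_velocities": joint speeds; "tau": joint torques, N m; "tool_pos": TCP position; "tcp_rot": TCP orientation; "contact_force": force on the tool from outside, world axes, zero at the start; "moment": the same for the moment, N m; "gripper_width": finger opening in m; "grasp_force": force on a finger pad.
Only numpy, scipy, OpenCV 4.12 (cv2) and the standard library are available. Lean on these libraries where they do the work, as an engineer would, in place of code of your own. Each camera call takes 0.05 s, during which the arm holds its last target. There are 200 camera calls.

TASK

The turned tubes racked at the back of the rework bench are due a shot of rust-preventive oil, which is in the spray can with the green cap. Press the green nozzle cap straight down as far as it goes, keep it down for about half a second, then let it spring right back up and move clear. Do not press the red or the yellow cap on the other two cans.

Things in the scene. Friction and masses are not known exactly. Their poses are not given: they have to be found in the camera images.
- green_top (a point): Centre of the flat top of the green cap (44 mm across, 22 mm tall, black nozzle on its rim along +x; z up), 185 mm above the bench when up; goes down with the cap. On an upright aluminium can 65 mm across, green band, fixed in a grey 90 mm base. Three cans alike but for colour, any order, axes 120 mm apart or more. Other things on the bench are under 105 mm tall.
- green_cap (a joint): the green nozzle cap of the can with the green band. Value: how far the cap is pushed down, 0 m when up, 0.008 m when fully down; slides straight down against a spring that pushes back with 3 N at the top and 9 N at the bottom, where it meets a hard stop; springs back by itself when let go
- red_cap (a joint): the red nozzle cap of the can with the red band, another product. Value: how far the cap is pushed down, 0 m when up, 0.008 m when fully down; same size and spring as the green one; must stay up
- yellow_cap (a joint): the yellow nozzle cap of the can with the yellow band, another product. Value: how far the cap is pushed down, 0 m when up, 0.008 m when fully down; same size and spring as the green one; must stay up
Things that resemble listed ones, but are neither listed nor needed, are in the scene too. What is shaped like the part that bears red_cap but orange is not meant.

How it is judged:
By the outcome, as a careful person would: the job done as asked, in the order asked, and still so for the second after the job is handed in, with the robot touching nothing.
It also fails if it takes over 27 s, if anything falls off the work surface, if the arm or the gripper's body presses on something with over 40 N, if the wrist force passes 120 N, or if a joint passes its speed limit or range.

## Working session

There is one attempt and no reset: what is moved stays moved. The work goes in short steps, each a Python script; the robot and the scene stay as the last script left them, time stands still between calls to the robot, and variables do not carry over. Pictures are saved under pics/ and viewed, at most 10 in all, crops included, and the job is handed in when it is done.

```bash
mkdir -p pics; cat > h.py <<'E'
import numpy as np, cv2
from cell import manip, inverse_kinematics, cams, order
E
python3 - <<'E'
from h import *
s=manip.state(); print({k:np.round(v,3) for k,v in s.items()})
for n in("top","side"):
    c=cams.capture(n); cv2.imwrite(f"pics/{n}.png",c["image"]); np.savez(f"{n}.npz",**c)
    print(n,c["intrinsics"],c["position"],c["orientation"])
E
```

```text
{'clock': np.float64(0.0), 'joint_pos': array([-1.368,  0.265,  1.605,  0.   ,  1.274, -0.037]), 'joint_velocities': array([-0.001,  0.   ,  0.001,  0.002, -0.001, -0.   ]), 'tau': array([-1.0000e-03, -5.0212e+01, -3.5688e+01,  7.3000e-02,  2.9000e-02,
       -0.0000e+00]), 'tool_pos': array([ 0.16 , -0.655,  0.237]), 'tcp_rot': array([-3.117, -0.376,  0.   ]), 'contact_force': array([ 0.237, -0.372, -0.23 ]), 'moment': array([-0.047,  0.019,  0.005]), 'grasp_force': np.float64(0.0), 'gripper_width': np.float64(0.088)}
top [[414.61027266   0.         282.1366764 ]
 [  0.         414.61027266 217.24706848]
 [  0.           0.           1.        ]] [0.37371875 0.01839975 1.03580393] [-2.12312179  2.12013079 -0.22225744]
side [[471.04380368   0.         277.22703335]
 [  0.         471.04380368 216.05382916]
 [  0.           0.           1.        ]] [0.33659211 0.64601829 0.83314278] [-0.4444269   2.78213593 -1.12820938]
```

View pics/top.png

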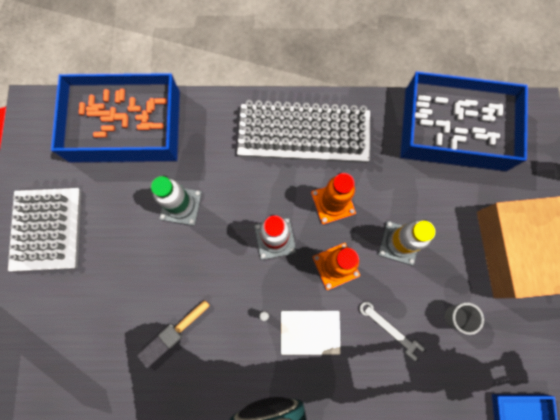

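View pics/side.png

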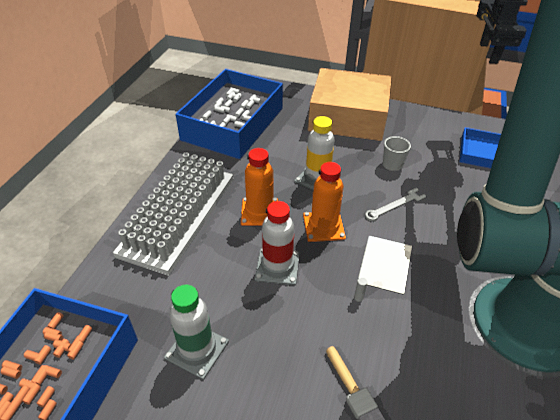

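The top view shows the green cap at about (162,187) on the left. The red cap is at (274,227), yellow at (424,232), and the orange decoys at (343,185) and (346,260). In the side view the green cap is at about (185,298), with the same layout. Next I'll measure the cap.

```bash
cat >> h.py <<'E'
from scipy.spatial.transform import Rotation as R
def rays(c,uv):
    K=c["intrinsics"]; uv=np.atleast_2d(uv).astype(float)
    d=np.c_[(uv[:,0]-K[0,2])/K[0,0],(uv[:,1]-K[1,2])/K[1,1],np.ones(len(uv))]
    return d@R.from_rotvec(c["orientation"]).as_matrix().T
def hue(c,lo,hi,s=150):
    return cv2.inRange(cv2.cvtColor(c["image"],cv2.COLOR_BGR2HSV),(lo,s,60),(hi,255,255))
E
python3 - <<'E'
from h import *
for n in("top","side"):
    c=np.load(f"{n}.npz"); o=c["position"]
    for nm,lo,hi in(("green",50,75),("yellow",25,33)):
        N,L,S,C=cv2.connectedComponentsWithStats(hue(c,lo,hi))
        for i in range(1,N):
            if S[i,4]<60: continue
            v,u=np.nonzero(L==i); d=rays(c,np.c_[u,v]); z=c["z_map"][v,u]
            P=o+d*z[:,None]; t=P[abs(P[:,2]-.185)<.004]
            s=f"{n} {nm} box{S[i,:5]} zmin/max {P[:,2].min():.3f} {P[:,2].max():.3f} n{len(t)}"
            if len(t)>20:
                k=abs(P[:,2]-.185)<.004
                q=o+d[k]*((.185-o[2])/d[k,2])[:,None]
                s+=f" depth-mean {t.mean(0).round(4)} ext {np.ptp(t,0).round(3)} rayplane mid {((q.max(0)+q.min(0))/2).round(4)} {np.ptp(q,0).round(3)}"
            print(s)
E
```

```text
top green box[151 176  21  21 329] zmin/max -0.002 0.189 n309 depth-mean [0.6116 0.2657 0.1847] ext [0.042 0.041 0.008] rayplane mid [0.6108 0.2653 0.185 ] [0.042 0.041 0.   ]
top yellow box[413 220  22  22 369] zmin/max -0.002 1.036 n337 depth-mean [ 0.5165 -0.2865  0.1855] ext [0.043 0.042 0.008] rayplane mid [ 0.5164 -0.2866  0.185 ] [0.042 0.042 0.   ]
side green box[172 285  26  28 590] zmin/max -0.001 0.187 n467 depth-mean [0.6116 0.2684 0.1838] ext [0.043 0.042 0.006] rayplane mid [0.6112 0.2691 0.185 ] [0.043 0.044 0.   ]
side yellow box[313 116  19  18 234] zmin/max 0.041 0.833 n150 depth-mean [ 0.5166 -0.2857  0.184 ] ext [0.042 0.043 0.006] rayplane mid [ 0.5162 -0.284   0.185 ] [0.042 0.042 0.   ]
```

Both views agree to within 4 mm. The cap centre is about (0.611, 0.267), its height is 0.185 m, it measures about 43 mm across, and its reach of 0.667 m is fine. I'll shut the gripper and go above it.

```bash
python3 - <<'E'
from h import *
manip.set_gripper(0.0)
p=np.array(manip.state()["tool_pos"]); p[2]=.30; manip.move_linear(p,rate=.2)
best=min((q for r in([np.pi,0,0],[0,np.pi,0]) if (q:=inverse_kinematics([.611,.267,.28],r)) is not None),key=lambda q:abs(q[5]))
print(np.round(best,3)); manip.set_joints(best)
manip.move_linear([.611,.267,.20],rate=.15); manip.dwell(.2)
s=manip.state(); print(s["clock"],s["tool_pos"],s["tcp_rot"],s["contact_force"],s["gripper_width"])
c=cams.capture("side"); cv2.imwrite("pics/side2.png",cv2.resize(c["image"][180:400,90:330],None,fx=2,fy=2))
E
```

```text
[ 0.375  0.227  1.573 -0.     1.341 -1.196]
6.3167 [0.61196045 0.26737286 0.20183555] [2.79817967e-05 3.13883476e+00 1.73014164e-03] [ 0.44766582  1.0420257  -0.01832115] 0.0005020954202437047
```

View pics/side2.png

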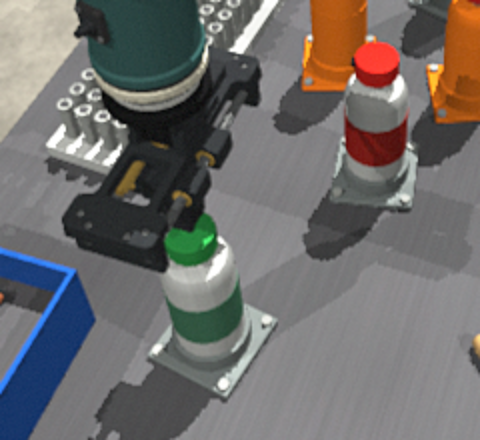

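The closed fingertips are just above the green cap (crop around (190,225)), with nothing else near. I'll press with force feedback until it meets the hard stop.

```bash
python3 - <<'E'
from h import *
x,y=.6105,.267
z=.181; manip.move_linear([x,y,z],rate=.06); log=[]
f0=manip.state()
while True:
    s=manip.state(); f=s["contact_force"][2]; log.append((round(s["clock"],2),round(z,4),round(s["tool_pos"][2],4),round(f,1)))
    if f>17 or z<.166: break
    z-=.0015; manip.move_linear([x,y,z],rate=.03)
manip.dwell(.42)
s=manip.state(); log.append((round(s["clock"],2),"hold",np.round(s["tool_pos"],4),np.round(s["contact_force"],1)))
manip.move_linear([x,y,.20],rate=.1)
manip.move_linear([x,y,.29],rate=.15); manip.dwell(.2)
s=manip.state(); print(*log,s["clock"],s["contact_force"],sep="\n")
E
```

```text
(6.83, 0.181, np.float64(0.1818), np.float64(5.6))
(7.08, 0.1795, np.float64(0.1807), np.float64(6.5))
(7.33, 0.178, np.float64(0.1795), np.float64(7.4))
(7.58, 0.1765, np.float64(0.1782), np.float64(8.1))
(7.83, 0.175, np.float64(0.1774), np.float64(11.0))
(8.08, 0.1735, np.float64(0.1773), np.float64(16.3))
(8.33, 0.172, np.float64(0.1773), np.float64(21.2))
(8.75, 'hold', array([0.6114, 0.2674, 0.1773]), array([-6.3, -2.4, 21.7]))
10.1333
[-0.84420803  0.01839682 -0.48312165]
```

The force ramp stopped dead at z = 0.1773, about 8 mm of travel, which is the hard stop. Now I'll check that the cap sprang back.

```bash
python3 - <<'E'
from h import *
c=cams.capture("side"); v,u=np.nonzero(hue(c,50,75)); z=c["z_map"][v,u]
P=c["position"]+rays(c,np.c_[u,v])*z[:,None]
k=(abs(P[:,2]-.18)<.01)&(np.hypot(P[:,0]-.611,P[:,1]-.267)<.018)
print(k.sum(),np.median(P[k],0)); order.close_job(); print(manip.state()["clock"])
E
```

```text
318 [0.61069529 0.26732017 0.18405046]
the job is handed in; nothing more can be done
the job is handed in; nothing more can be done
```

I pressed the green cap once to its hard stop (about 21 N), let it spring back up (confirmed by camera), moved the arm clear without going near the red or yellow caps, and handed the job in at about 10 s; the cap was at the stop for nearer 0.9–1.0 s than the half second asked, because I pressed in small steps.

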